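# Snap the tamper seal shut on the sample transport case with the sealing pliers

### The arm

A 6-joint arm with a two-finger parallel gripper is mounted at the origin on a cart in front of the work surface, level with it; the furniture and walls round the work are solid. World frame = base frame: x ahead of the robot, y to its left, z up, the work surface at z = 0. Lengths are in m, angles in rad, forces in N, time in s.
With the tool pointing down it reaches from about 0.35 to 0.975 m from the base axis. Payload 4.9 kg.
Tool frame: the origin (TCP) lies at the very end of the fingers, on their centre line; the grasp point (between the pads) lies manip.grip_point_offset behind it (manip.grip_point_offset is the distance from the TCP to the grasp point, in m); z points along the fingers, y is the line along which they close (so a half turn about z gives the same grasp; the last joint's range is limited). The gripper opens to 85 mm and grips with 20 to 120 N. Pads are 22 mm wide; open, the fingers measure 114 mm over their backs; the gripper's body (76 mm by 85 mm) begins 54 mm behind the grasp point. The pads swing forward as they close: fully open they stand 13 mm farther back than shut.
Start: joints at [1.046, 0.053, 1.613, -0, 1.476, -0.119], TCP at [0.247, 0.574, 0.231] pointing down, gripper open.
Joint ranges: [-3.01, 3.01], [-1.01, 2.22], [0.06, 2.58], [-1.02, 4.17], [0.09, 2.62], [-3.14, 3.14]. Speed limits (rad/s): [2.57, 2.57, 3.14, 3.14, 3.14, 3.14].

### API

Orientations are given as a unit quaternion [w, x, y, z].
In Python, from plant import manip gives the robot as it stands.
- The arm moves only by the shell command python3 -m crank 'ROWS' [OPENING]. ROWS is JSON, a list of rows, each an object of numbers: "x", "y", "z": the shift along the tool's x, y, z in cm; "turn": the turn about the tool's z in rad. In form: [{"x": .., "y": .., "z": .., "turn": ..}, ...]. A call has 1 to 5 rows; each row shifts and turns the commanded pose from where the row before left it, along the tool's axes as they then stand; what a row does not reach is not made up. A row lasts 1/10 s, in which the tool goes at most 50 mm and 8.59 degrees, less where a joint would pass 70% of its speed; a pose out of reach is approached as far as the arm can. A call with a gripper value outside its range is refused whole. OPENING is the opening in per cent of the stroke, from 0 (shut) to 100 (fully open), set as the call begins (- or left out, the last holds). The fingers move at their own pace and stop on an object; the grip force is fixed at half the most. Time passes only in rows, so rows that do not move let the fingers close. It gives the time, the measured TCP pose, the force, the opening and the grip force at its end, in the units of the state.
- manip.state(): the state, without advancing time (a new reading comes with each control period).
- manip.grab_frame(name): name is "scene" or "top"; returns (picture, depth): 480x640x3 uint8, red, green, blue; 480x640 float32, m along the optical axis (not along the pixel's ray), 0 where there is no reading.
- manip.camera_model(name): a dict with "mtx" (3x3 intrinsics, pixels), "k1" (the pictures are not rectified: a ray, as slopes to the right and down, at radius r is drawn at 1 + k1 r^2 times it, then the intrinsics apply), "world_to_cam" (4x4, takes a point from world to camera coordinates). Camera axes: x right, y down, z forward; pixel columns grow to the right and rows downward; lengths in m; the calibration is good to about 2 mm. A picture is of the moment at which its call begins. camera_model takes no time and is no camera call.
- manip.job_done(): hands the job in; it is judged then, once.
The state is a dict: "time": time; "joint_pos": joint angles; "joint_vel": joint speeds; "joint_efforts": joint torques, N m; "tool_pos": TCP position; "tool_rot": TCP orientation; "contact_force": force on the tool from outside, world axes, zero at the start; "ft_torque": the same for the moment, N m; "gripper_width": opening from 0.0 (shut) to 1.0 (fully open); "grasp_force": force on a finger pad.
Only numpy, scipy, OpenCV 4.12 (cv2) and the standard library are available. Lean on these libraries where they do the work, as an engineer would, in place of code of your own. Each camera call takes 0.05 s, during which the arm holds its last target. There are 200 camera calls.

### The job

Take the blue-handled sealing pliers from their rest, set the jaws over the red and blue snap seal on the front of the sample transport case, and squeeze the handles just until the seal clicks shut, without crushing it. Let the pliers open, draw them off, and lay them back on both bars of the rest as they lay before. Touch the seal only with the pliers and leave the case's neighbours and the tally counter where they stand.

Things in the scene. Friction and masses are not known exactly. Their poses are not given: they have to be found in the camera images.
- pliers: Sealing pliers, blue handles, steel jaws, 200 mm long, 100 g, lying flat: +x from the handles to the jaws, z up, origin under the pivot, all parts 0 to 14 mm above it (pivot pin 16). Handles run from x = -40 to -150 mm, bars 8 mm wide; open, they spread to the rear: 57 mm over their outer faces at x = -45, 66 at -85, 81 at -150.
- pliers_grip (a point): The place to hold the pliers: midway between the open handles, 85 mm behind the pivot, at the centre of mass, 7 mm above their underside; axes as the pliers'. The handles close along y. The return spring presses each handle outward here with 6 to 8 N and opens the pliers when let go.
- pliers_jaws (a point): Midway between the open jaws, 40 mm ahead of the pivot (125 mm ahead of pliers_grip), 7 mm above the underside. Each jaw ends in an upright round nub 10 mm in diameter, 14 mm tall, at y = +-21.5 mm: 33 mm clear between them. They move forward by 4 mm as they close.
- pliers_arm (a joint): Hinge of the pliers, rad: 0 open (66 mm over the handles at pliers_grip), 0.50 gives 12 mm between the nubs (22 mm over the handles), stop at 0.53. 1 mm less over the handles closes the jaws by about 0.48 mm; the jaw force is about 2.1 times what each handle gets beyond the spring's force.
- case: White sample transport case, orange lid, black handle, fixed, 110 x 160 x 104 mm (x, y, z with handle), origin at the centre of its underside, front face at x = -55 mm, 2 grey latches on it. A steel tongue 3 mm thick, upright in the plane y = 0, sticks out of the front, 46 to 78 mm above the worktop, and carries the seal.
- tongue_tip (a point): Front end of the tongue, 32 mm before the front face, 62 mm above the worktop; axes as the case's. The pliers go on level, from the front along the case's +x, one jaw on each side of the tongue.
- seal_mid (a point): On the seal's axis (along y) inside the tongue: 77 mm before the case's centre, 62 mm up; axes as the case's. Halves 20 mm in diameter. Red, +y side: outer face at y = +11.5 mm open, +5.5 shut. Blue, -y side, stays put: seals differ, its outer face lies anywhere from y = -7.5 to -14.5 mm. So 19 to 26 mm thick open, 13 to 20 shut.
- seal (a joint): How far the red half is pressed in, m: 0 open, 0.006 shut. The resistance rises to about 12 N at 1.5 mm, then falls; past 5.2 mm the half jumps by itself to 6 mm (the click), off the jaw, and stays. More than 18 N from the pliers on either half, red or blue, ruins it.
- rest: Grey tool rest, fixed, 190 x 100 mm, 6 mm plate with two black cross bars 92 mm wide (12 mm thick) at x = +50 and x = -75 mm, tops 30 mm above the worktop; origin at the centre of the underside, x along the tool.
- rest_seat (a point): On top of the front bar (30 mm above the worktop): where the pliers' origin lies when they are put away, the pliers' x along this x.
- immersion_oil: Small brown bottle with black cap, 26 mm wide, 60 mm tall, standing left of the case; to be left alone.
- specimen_cup: Specimen cup with white lid, 63 mm wide, 72 mm tall, right of the case; to be left alone.
- tally: Grey tally counter, 45 x 61 x 27 mm, beside the rest; to be left alone.

How it is judged:
By the outcome, as a careful person would: the job done as asked, in the order asked, and still so for the second after the job is handed in, with the robot touching nothing.
It also fails if it takes over 72 s, if anything falls off the work surface, if the arm or the gripper's body presses on something with over 40 N, if the wrist force passes 120 N, or if a joint passes its speed limit or range.

## Working session

There is one attempt and no reset: what is moved stays moved. The work goes in short steps, Python scripts to look and compute and a shell command to move; the robot and the scene stay as the last step left them, time stands still between calls to the robot, and variables do not carry over. Pictures are saved under pics/ and viewed, at most 10 in all, crops included, and the job is handed in when it is done.

```bash
mkdir -p pics; ls; cat > h.py <<'E'
import numpy as np, cv2
from plant import manip
def grab(n,f=None):
    p,d=manip.grab_frame(n)
    if f: cv2.imwrite('pics/'+f,p[:,:,::-1])
    return p,d
def rays(n,uv):
    c=manip.camera_model(n);K=np.array(c['mtx']);T=np.array(c['world_to_cam'])
    uv=np.atleast_2d(np.float64(uv))
    xy=cv2.undistortPoints(uv.reshape(-1,1,2),K,np.array([c['k1'],0,0,0,0.]))[:,0]
    R=T[:3,:3];o=-R.T@T[:3,3]
    return o,np.c_[xy,np.ones(len(xy))]@R
def onz(n,uv,z):
    o,d=rays(n,uv); return o+d*((z-o[2])/d[:,2])[:,None]
def pts(n,uv,d):
    o,r=rays(n,uv); return o+r*np.array([d[int(v),int(u)] for u,v in np.atleast_2d(uv)])[:,None]
E
python3 - <<'E'
from h import *
print(manip.grip_point_offset, manip.state())
for n in ('scene','top'):
    c=manip.camera_model(n); print(c)
    p,d=grab(n,n+'0.png'); np.savez('pics/%s0.npz'%n,p=p,d=d)
E
```

```text
pics
0.0187 {'time': 0.0, 'joint_pos': array([ 1.04601082e+00,  5.33379840e-02,  1.61429858e+00, -1.49283470e-05,
        1.47600649e+00, -1.19037541e-01]), 'joint_vel': array([ 0.00017154, -0.0013516 ,  0.00101447,  0.00042837,  0.00028746,
        0.00030276]), 'joint_efforts': array([ 4.30131086e-04, -3.93668747e+01, -3.70182180e+01,  1.01206992e-04,
        6.67060143e-03,  2.19800604e-06]), 'tool_pos': array([0.24639987, 0.57369725, 0.23007199]), 'tool_rot': array([-3.17305602e-04,  2.01484397e-01,  9.79491188e-01, -9.74890466e-04]), 'contact_force': array([-0.35339045,  0.53659349, -0.06196951]), 'ft_torque': array([-0.00904704,  0.00744758, -0.00263479]), 'grasp_force': 0.0, 'gripper_width': 0.9987495428969827}
{'mtx': array([[507.17629067,   0.        , 319.6426461 ],
       [  0.        , 507.17629067, 236.52445755],
       [  0.        ,   0.        ,   1.        ]]), 'k1': -0.07452295678797274, 'world_to_cam': array([[-0.87862879, -0.47734983,  0.01218998,  0.58820039],
       [-0.21106196,  0.36533644, -0.90663231,  0.13877555],
       [ 0.42832733, -0.79916609, -0.4217455 ,  0.86495985],
       [ 0.        ,  0.        ,  0.        ,  1.        ]])}
{'mtx': array([[624.34935737,   0.        , 317.53084908],
       [  0.        , 624.34935737, 243.58794344],
       [  0.        ,   0.        ,   1.        ]]), 'k1': 0.028653890879999585, 'world_to_cam': array([[ 2.33868968e-02, -9.99714820e-01,  4.83023451e-03,
         6.10387928e-02],
       [-9.77697638e-01, -2.38799784e-02, -2.08655397e-01,
         6.01926669e-01],
       [ 2.08711239e-01,  1.57293364e-04, -9.77977297e-01,
         1.30124910e+00],
       [ 0.00000000e+00,  0.00000000e+00,  0.00000000e+00,
         1.00000000e+00]])}
```

View pics/top0.png

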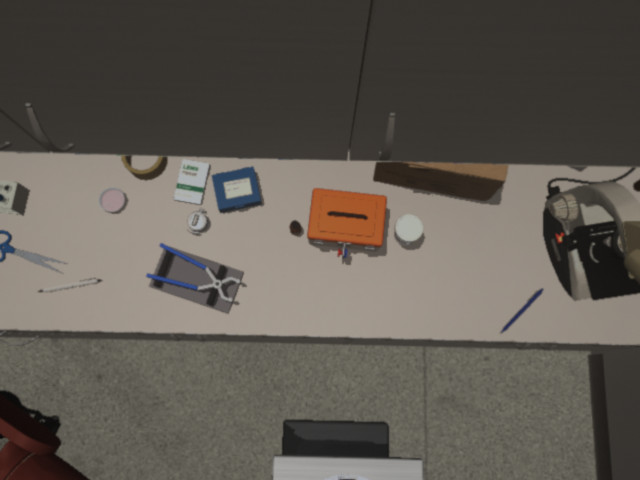

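View pics/scene0.png

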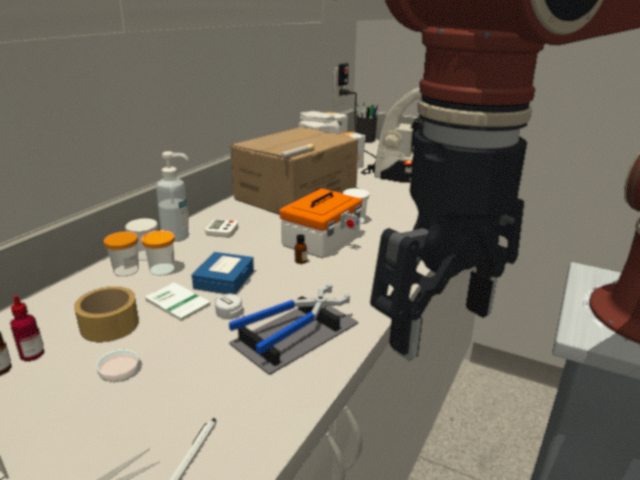

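The top view shows the pliers on the rest (pivot ~(217,285), jaws right-down) and the case lid at (347,217) with the seal at about (344,250). The scene view shows the same things: pliers ~(320,300), seal ~(350,222), nothing blocking the pliers.

```bash
python3 - <<'E'
from h import *
p=np.load('pics/top0.npz')['p'];d=np.load('pics/top0.npz')['d']
h=cv2.cvtColor(p,cv2.COLOR_RGB2HSV)
print(h[281,180],h[217,320],h[250,340],h[255,347])
m=cv2.inRange(h,(100,120,60),(125,255,255)); m[:, :140]=0; m[:,250:]=0; m[:235]=0;m[300:]=0
n,l,s,c=cv2.connectedComponentsWithStats(m)
L=[]
for i in range(1,n):
    if s[i,4]<60: continue
    ys,xs=np.where(l==i); P=onz('top',np.c_[xs,ys],.030+.014)
    mu=P.mean(0)[:2]; _,_,v=np.linalg.svd(P[:,:2]-mu); a=v[0]*np.sign(-v[0][1]); t=(P[:,:2]-mu)@a
    print(i,s[i],mu,np.degrees(np.arctan2(a[1],a[0])),t.min(),t.max()); L.append((mu,a))
if len(L)==2:
    (m1,a1),(m2,a2)=L; k=np.linalg.solve(np.c_[a1,-a2],m2-m1); print('lines meet',m1+a1*k[0], 'mean axis',np.degrees(np.arctan2(*(a1+a2)[::-1])))
m=cv2.inRange(h,(5,150,120),(18,255,255)); m[:150]=0;m[270:]=0;m[:,:280]=0;m[:,420:]=0
ys,xs=np.where(m>0);
print('lid depth z',np.median(pts('top',np.c_[xs,ys],d)[:,2]))
zl=np.median(pts('top',np.c_[xs,ys],d)[:,2])
P=onz('top',np.c_[xs,ys],zl)[:,:2].astype(np.float32); r=cv2.minAreaRect(P); print(r); print(cv2.boxPoints(r))
u=cv2.resize(p[225:325,140:260],None,fx=6,fy=6,interpolation=cv2.INTER_CUBIC)
v=cv2.resize(p[235:270,310:380],None,fx=6,fy=6,interpolation=cv2.INTER_CUBIC)
u=u[:600,:720]; 
s=np.load('pics/scene0.npz')['p']; w=cv2.resize(s[180:270,270:380],None,fx=4,fy=4,interpolation=cv2.INTER_CUBIC)
cv2.imwrite('pics/c1.png',np.clip(u[:,:,::-1]*1.3,0,255).astype(np.uint8))
b=np.zeros((600,800,3),np.uint8); b[:210,:420]=v; b[210:570,:440]=w; cv2.imwrite('pics/c2.png',np.clip(b[:,:,::-1]*1.3,0,255).astype(np.uint8))
E
```

```text
[116  57  98] [ 11 183 164] [  3 131  97] [145  18  83]
1 [161 244  44  25 163] [0.56911804 0.37156158] -115.72788475681632 -0.05603430107180285 0.05462159812836812
2 [147 274  50  16 180] [0.51236436 0.39085502] -103.35813240910866 -0.05704494045360388 0.05461636354353791
lines meet [0.44819042 0.12060519] mean axis -109.5430085829625
lid depth z 0.08971354672496323
((0.6563287377357483, 0.01302994042634964), (0.16052402555942535, 0.11076872795820236), 84.85498046875)
[[ 0.5939699  -0.06194199]
 [ 0.70429236 -0.07187539]
 [ 0.7186876   0.08800187]
 [ 0.6083651   0.09793527]]
```

View pics/c1.png

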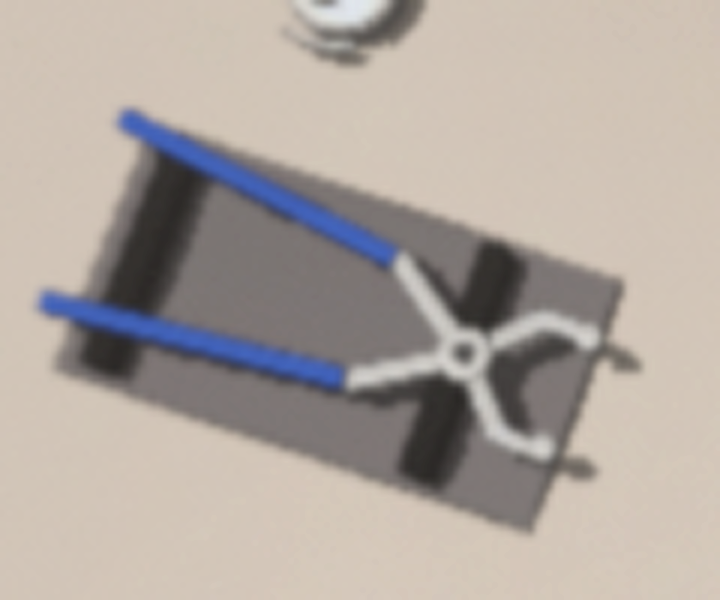

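View pics/c2.png

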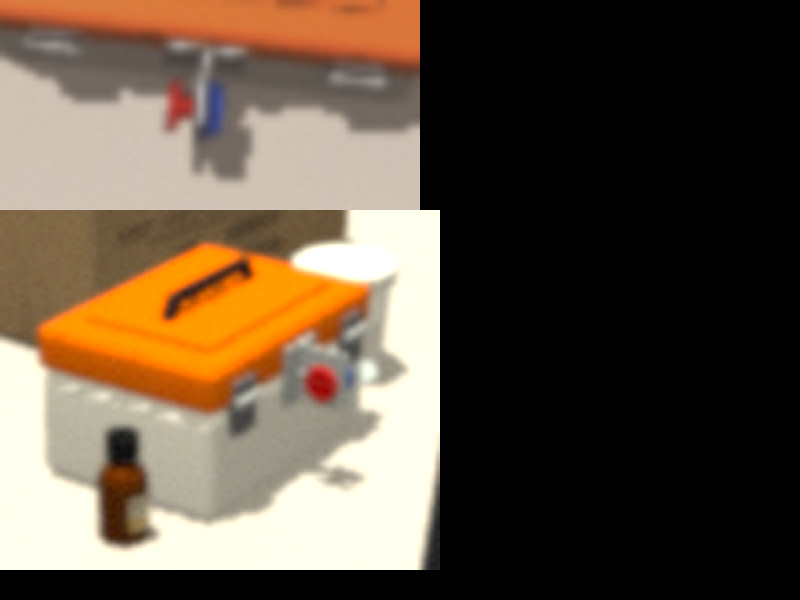

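c1 shows the pliers: pivot at crop (463,352), nubs (595,337) and (547,450), handle ends (128,118) and (48,300). In c2 the tongue is at x≈202, red half at 165–190 and a thin blue half at 207–223 (6x), so the blue half is near its thin end.

```bash
python3 - <<'E'
from h import *
f=lambda q:[140+(q[0]+.5)/6-.5,225+(q[1]+.5)/6-.5]
piv=onz('top',f((463,352)),.046)[0,:2]; n=onz('top',[f((595,337)),f((547,450))],.044)[:,:2]
e=onz('top',[f((128,118)),f((48,300))],.044)[:,:2]
nm=n.mean(0); em=e.mean(0); ax=nm-em; L=np.linalg.norm(ax); ax/=L
print('piv',piv,'nubs',n,'sep',np.linalg.norm(n[0]-n[1]),'L',L,'yaw',np.degrees(np.arctan2(ax[1],ax[0])))
print('sep e',np.linalg.norm(e[0]-e[1]),'d piv-nub',np.dot(nm-piv,ax),'piv-ends',np.dot(piv-em,ax), 'side',np.cross(ax,piv-em))
print('grip', piv-.085*ax)
# bars orientation/rest plate
P=np.load('pics/top0.npz')['p']; hv=cv2.cvtColor(P,cv2.COLOR_RGB2HSV)
g=lambda q:[310+(q[0]+.5)/6-.5,235+(q[1]+.5)/6-.5]
c=np.array([.6563,.0130]);a=np.radians(-5.14);X=np.array([np.cos(a),np.sin(a)]);Y=np.array([-X[1],X[0]])
for nme,q,z in [('tongue near',(199,128),.078),('tongue top root',(207,55),.078),('red out',(165,105),.07),('red in?',(190,105),.07),('blue out',(223,108),.07),('blue in',(207,108),.07)]:
    w=onz('top',g(q),z)[0,:2]-c; print(nme,w@X,w@Y)
s=P[244:262,334:352].astype(int)
for r in (250,252,254): print(r,[tuple(x) for x in P[r,335:350].tolist()])
E
```

```text
piv [0.51021134 0.29306647] nubs [[0.51713976 0.24570649]
 [0.47546463 0.26098139]] sep 0.04438625077868526 L 0.19102280787111486 yaw -109.56681034898875
sep e 0.07244146514853296 d piv-nub 0.042086874151299004 piv-ends 0.14893593371981584 side -0.00019739708709171772
grip [0.53867833 0.37315786]
tongue near -0.08526663854588944 -0.0001493262989477262
tongue top root -0.05830239438343111 -0.00021578294487862047
red out -0.07667258039083963 0.012754512163106208
red in? -0.07564375155814622 0.003775882378813395
blue out -0.0753851541721821 -0.008190182119841603
blue in -0.07604354683242906 -0.00244466902114667
250 [(107, 98, 90), (106, 97, 89), (111, 88, 81), (125, 61, 55), (125, 46, 42), (97, 52, 47), (88, 63, 57), (101, 91, 87), (129, 125, 125), (84, 85, 99), (50, 57, 96), (52, 58, 98), (71, 70, 83), (85, 78, 75), (88, 79, 74)]
252 [(159, 148, 137), (158, 146, 136), (154, 129, 119), (147, 76, 70), (139, 45, 40), (136, 43, 38), (132, 47, 43), (114, 80, 78), (125, 119, 119), (82, 81, 95), (47, 55, 94), (54, 63, 109), (72, 71, 85), (85, 78, 74), (88, 81, 74)]
254 [(160, 149, 138), (155, 142, 132), (139, 112, 103), (129, 65, 60), (121, 55, 49), (116, 70, 63), (116, 75, 69), (108, 91, 88), (113, 110, 112), (73, 74, 92), (47, 53, 90), (57, 62, 100), (80, 76, 85), (88, 81, 76), (93, 85, 78)]<stdin>:7: DeprecationWarning: Arrays of 2-dimensional vectors are deprecated. Use arrays of 3-dimensional vectors instead. (deprecated in NumPy 2.0)
```

```bash
cat >> h.py <<'E'
def goto(x,y,z,yaw):
    """shift (cm) in present tool axes, and turn (rad) to bring tool x to yaw (deg)"""
    s=manip.state();w,a,b,c=s['tool_rot']
    R=np.array([[1-2*(b*b+c*c),2*(a*b-w*c),2*(a*c+w*b)],[2*(a*b+w*c),1-2*(a*a+c*c),2*(b*c-w*a)],[2*(a*c-w*b),2*(b*c+w*a),1-2*(a*a+b*b)]])
    y0=np.arctan2(R[1,0],R[0,0]); t=(y0-np.radians(yaw)+np.pi)%(2*np.pi)-np.pi
    print('t',round(s['time'],2),'pos',s['tool_pos'].round(4),'yaw',np.degrees(y0).round(2),'zax',R[:,2].round(3),'shift',(R.T@(np.array([x,y,z])-s['tool_pos'])*100).round(2),'turn',t.round(3),
      'F',(R.T@s['contact_force']).round(1),'w',round(s['gripper_width'],3),'g',round(s['grasp_force'],1))
E
python3 -m crank '[{"turn":0.15},{"turn":0.15},{"turn":0.15},{"turn":0.15},{"turn":0.15}]' 100
python3 -m crank '[{"turn":0.15},{"turn":0.15},{"turn":0.15},{"turn":0.15},{"turn":0.15}]'
python3 -c "from h import *;goto(.5387,.3732,.12,70.43)"
```

```text
t 0.1 pos [0.2464 0.5738 0.2302] yaw 156.75 zax [-0.001 -0.002 -1.   ] shift [-34.77  -6.87  11.02] turn 1.507 F [-0.2  0.4  0.8] w 0.997 g 0.0schema error: expected keys x, y, z, turn
schema error: expected keys x, y, z, turn
```

```bash

python3 -m crank '[{"x":0,"y":0,"z":0,"turn":0.15},{"x":0,"y":0,"z":0,"turn":0.15},{"x":0,"y":0,"z":0,"turn":0.15},{"x":0,"y":0,"z":0,"turn":0.15},{"x":0,"y":0,"z":0,"turn":0.15}]' 100
python3 -m crank '[{"x":0,"y":0,"z":0,"turn":0.15},{"x":0,"y":0,"z":0,"turn":0.15},{"x":0,"y":0,"z":0,"turn":0.15},{"x":0,"y":0,"z":0,"turn":0.15},{"x":0,"y":0,"z":0,"turn":0.15}]'
python3 -c "from h import *;goto(.5387,.3732,.12,70.43)"
```

```text
time: 0.6
tool_pos: [0.2465, 0.5739, 0.2305]
tool_rot: [0.0, 0.549, 0.836, -0.001]
contact_force: [-0.1, 0.2, -0.1]
gripper_width: 0.998
grasp_force: 0.0
time: 1.1
tool_pos: [0.2465, 0.5739, 0.2305]
tool_rot: [0.0, 0.817, 0.577, -0.001]
contact_force: [0.6, -0.7, 0.3]
gripper_width: 0.999
grasp_force: 0.0
t 1.1 pos [0.2465 0.5739 0.2305] yaw 70.45 zax [-0.001 -0.001 -1.   ] shift [-9.13 34.25 11.06] turn 0.0 F [-0.5  0.8 -0.3] w 0.999 g 0.0
```

```bash

python3 -m crank '[{"x":-0.9,"y":3.4,"z":0,"turn":0},{"x":-0.9,"y":3.4,"z":0,"turn":0},{"x":-0.9,"y":3.4,"z":1,"turn":0},{"x":-0.9,"y":3.4,"z":1,"turn":0},{"x":-0.9,"y":3.4,"z":1,"turn":0}]' >/dev/null
python3 -m crank '[{"x":-0.9,"y":3.4,"z":1,"turn":0},{"x":-0.9,"y":3.4,"z":1,"turn":0},{"x":-0.9,"y":3.4,"z":2,"turn":0},{"x":-0.9,"y":3.4,"z":2,"turn":0},{"x":-1,"y":3.6,"z":2,"turn":0}]'
python3 - <<'E'
from h import *
goto(.5387,.3732,.014,70.43)
p,d=grab('scene','s1.png')
E
```

```text
time: 2.1
tool_pos: [0.5405, 0.3749, 0.1201]
tool_rot: [-0.0, 0.815, 0.579, -0.0]
contact_force: [-0.6, 0.5, -0.4]
gripper_width: 0.999
grasp_force: 0.0
t 2.1 pos [0.5405 0.3749 0.1201] yaw 70.82 zax [-0.001 -0.    -1.   ] shift [-0.21 -0.11 10.61] turn 0.007 F [ 0.2 -0.7  0.4] w 0.999 g 0.0
```

View pics/s1.png

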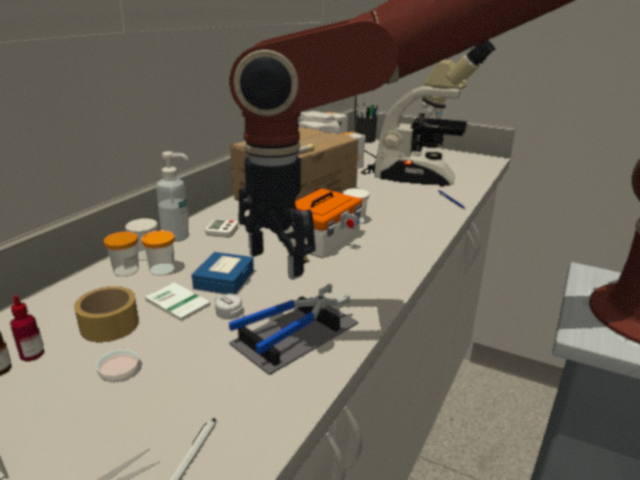

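The gripper (fingertips ~(255,255) and (295,270)) hovers square above the handles (~(265,315)); descending.

```bash

python3 -m crank '[{"x":-0.2,"y":-0.1,"z":2,"turn":0.007},{"x":0,"y":0,"z":2,"turn":0},{"x":0,"y":0,"z":2,"turn":0},{"x":0,"y":0,"z":1,"turn":0},{"x":0,"y":0,"z":0,"turn":0}]' 
python3 -m crank '[{"x":0,"y":0,"z":1,"turn":0},{"x":0,"y":0,"z":1,"turn":0},{"x":0,"y":0,"z":1,"turn":0},{"x":0,"y":0,"z":0.6,"turn":0},{"x":0,"y":0,"z":0,"turn":0}]'
python3 -c "from h import *;goto(.5387,.3732,.014,70.43)"
```

```text
time: 2.65
tool_pos: [0.5365, 0.3735, 0.0489]
tool_rot: [-0.0, 0.817, 0.576, -0.002]
contact_force: [-0.4, 0.2, -0.7]
gripper_width: 1.003
grasp_force: 0.0
time: 3.15
tool_pos: [0.5373, 0.3738, 0.0137]
tool_rot: [-0.0, 0.817, 0.576, -0.001]
contact_force: [-0.8, -0.5, 0.5]
gripper_width: 1.003
grasp_force: 0.0
t 3.15 pos [0.5373 0.3738 0.0137] yaw 70.4 zax [-0.002 -0.001 -1.   ] shift [-0.01  0.15 -0.03] turn -0.0 F [-0.7 -0.6 -0.5] w 1.003 g 0.0
```

```bash
Z='{"x":0,"y":0,"z":0,"turn":0}'
python3 -m crank '[{"x":0,"y":0.15,"z":0,"turn":0},{"x":0,"y":0,"z":0,"turn":0},{"x":0,"y":0,"z":0,"turn":0},{"x":0,"y":0,"z":0,"turn":0}]' 82
python3 -m crank '[{"x":0,"y":0,"z":0,"turn":0},{"x":0,"y":0,"z":0,"turn":0},{"x":0,"y":0,"z":0,"turn":0}]' 76
python3 -c "from h import *;goto(.5387,.3732,.014,70.43)"
python3 -m crank '[{"x":0,"y":0,"z":0,"turn":0},{"x":0,"y":0,"z":0,"turn":0},{"x":0,"y":0,"z":0,"turn":0}]' 71
python3 -c "from h import *;goto(.5387,.3732,.014,70.43)"
```

```text
time: 3.55
tool_pos: [0.5399, 0.3739, 0.0158]
tool_rot: [0.0, 0.817, 0.576, 0.0]
contact_force: [0.6, 0.2, 0.9]
gripper_width: 0.824
grasp_force: 0.0
time: 3.85
tool_pos: [0.5402, 0.3743, 0.0164]
tool_rot: [-0.0, 0.817, 0.576, 0.001]
contact_force: [-1.7, 0.2, 4.8]
gripper_width: 0.761
grasp_force: 6.0
t 3.85 pos [0.5402 0.3743 0.0164] yaw 70.41 zax [ 0.001  0.001 -1.   ] shift [-0.15 -0.11  0.24] turn -0.0 F [-0.4 -1.7 -4.8] w 0.761 g 6.0
time: 4.15
tool_pos: [0.5408, 0.3745, 0.0171]
tool_rot: [0.0, 0.817, 0.576, 0.001]
contact_force: [-1.2, 0.1, 7.1]
gripper_width: 0.713
grasp_force: 7.8
t 4.15 pos [0.5408 0.3745 0.0171] yaw 70.4 zax [ 0.003  0.002 -1.   ] shift [-0.2  -0.15  0.31] turn -0.0 F [-0.3 -1.2 -7.1] w 0.713 g 7.8
```

```bash

python3 -m crank '[{"x":0,"y":0,"z":-0.5,"turn":0},{"x":0,"y":0,"z":-1,"turn":0},{"x":0,"y":0,"z":-2,"turn":0},{"x":0,"y":0,"z":-2.5,"turn":0},{"x":0,"y":0,"z":-2.5,"turn":0}]' 70
python3 -m crank '[{"x":0,"y":0,"z":-1,"turn":-0.1},{"x":0,"y":0,"z":-1,"turn":-0.15},{"x":0,"y":0,"z":0,"turn":-0.15},{"x":0,"y":0,"z":0,"turn":-0.15},{"x":0,"y":0,"z":0,"turn":-0.15}]' >/dev/null
python3 -m crank '[{"x":0,"y":0,"z":0,"turn":-0.15},{"x":0,"y":0,"z":0,"turn":-0.15},{"x":0,"y":0,"z":0,"turn":-0.15},{"x":0,"y":0,"z":0,"turn":-0.15},{"x":0,"y":0,"z":0,"turn":-0.15}]' >/dev/null
python3 -m crank '[{"x":0,"y":0,"z":0,"turn":-0.15},{"x":0,"y":0,"z":0,"turn":-0.15},{"x":0,"y":0,"z":0,"turn":-0.07},{"x":0,"y":0,"z":0,"turn":0}]'
python3 -c "from h import *;goto(.3874,.0372,.09,174.86)"
```

```text
time: 4.65
tool_pos: [0.5389, 0.3733, 0.1005]
tool_rot: [-0.0, 0.817, 0.576, -0.001]
contact_force: [0.4, -0.4, -0.2]
gripper_width: 0.7
grasp_force: 5.5
time: 6.05
tool_pos: [0.5392, 0.3735, 0.12]
tool_rot: [-0.0, 0.046, 0.999, -0.0]
contact_force: [-0.1, -0.2, -1.1]
gripper_width: 0.701
grasp_force: 5.5
t 6.05 pos [0.5392 0.3735 0.12  ] yaw 174.67 zax [-0.001 -0.001 -1.   ] shift [ 11.99 -34.89   3.03] turn -0.003 F [ 0.  -0.2  1.1] w 0.701 g 5.5
```

```bash

python3 -m crank '[{"x":2,"y":0,"z":0,"turn":-0.003},{"x":3.5,"y":0,"z":0,"turn":0},{"x":3.5,"y":-2,"z":0,"turn":0},{"x":3,"y":-3.4,"z":0,"turn":0},{"x":0,"y":-4,"z":0,"turn":0}]' >/dev/null
python3 -m crank '[{"x":0,"y":-4.5,"z":0,"turn":0},{"x":0,"y":-4.5,"z":0,"turn":0},{"x":0,"y":-4.5,"z":0,"turn":0},{"x":0,"y":-4.5,"z":0,"turn":0},{"x":0,"y":-4.5,"z":0,"turn":0}]' >/dev/null
python3 -m crank '[{"x":0,"y":-2,"z":1,"turn":0},{"x":0,"y":-1,"z":1,"turn":0},{"x":0,"y":0,"z":1,"turn":0},{"x":0,"y":0,"z":0,"turn":0}]'
python3 - <<'E'
from h import *
goto(.3874,.0372,.09,174.86)
p,d=grab('top'); np.savez('pics/t2.npz',p=p,d=d)
s,e=grab('scene'); np.savez('pics/s2.npz',p=s,d=e)
b=np.zeros((600,800,3),np.uint8)
b[:, :600]=cv2.resize(p[230:350,290:410],None,fx=5,fy=5,interpolation=cv2.INTER_CUBIC)
cv2.imwrite('pics/c3.png',np.clip(b[:,:,::-1]*1.3,0,255).astype(np.uint8))
cv2.imwrite('pics/c4.png',np.clip(cv2.resize(s[150:300,260:460],None,fx=4,fy=4,interpolation=cv2.INTER_CUBIC)[:,:,::-1]*1.2,0,255).astype(np.uint8))
E
```

```text
time: 7.45
tool_pos: [0.3873, 0.0378, 0.0882]
tool_rot: [-0.002, 0.045, 0.999, 0.0]
contact_force: [-1.3, -0.1, -0.8]
gripper_width: 0.703
grasp_force: 5.5
t 7.45 pos [0.3873 0.0378 0.0882] yaw 174.84 zax [-0.004  0.001 -1.   ] shift [-0.01 -0.06 -0.18] turn -0.0 F [ 1.3 -0.2  0.9] w 0.703 g 5.5
```

View pics/c3.png

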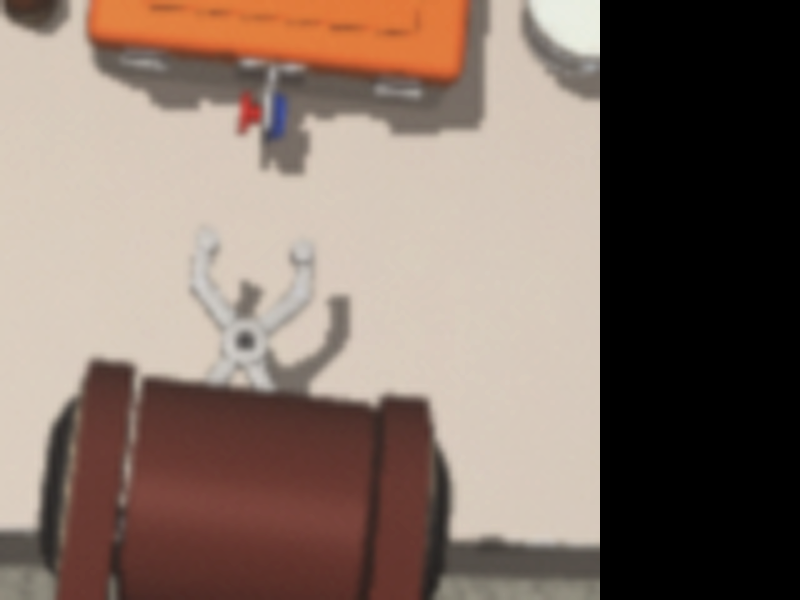

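View pics/c4.png

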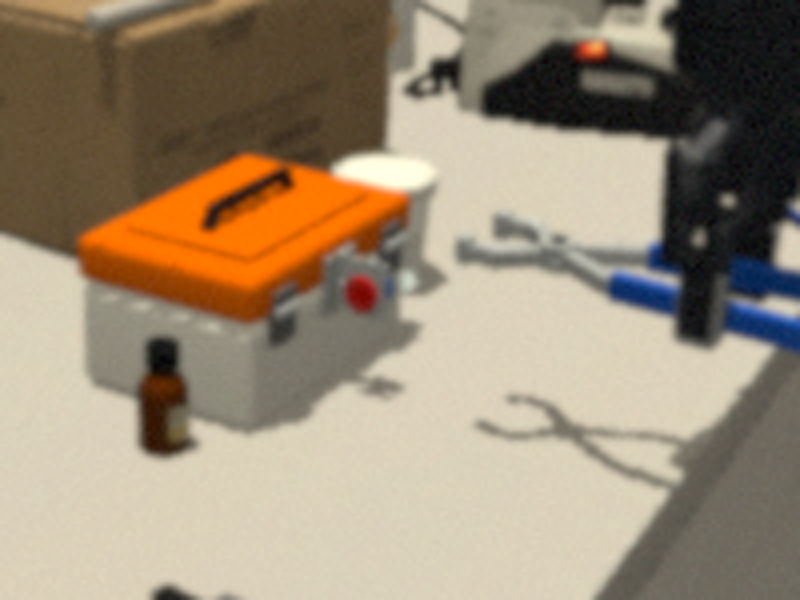

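c3: nubs at crop (207,240) and (302,253), pivot (245,340), tongue ahead at (268,100). c4: pliers held level-looking, pivot (552,240), nubs (467,248) and (507,222), well in front of the seal (362,293).

```bash
python3 - <<'E'
from h import *
d=np.load('pics/t2.npz')['d']
T=[[290+(x+.5)/5-.5,230+(y+.5)/5-.5] for x,y in [(207,240),(302,253),(245,340)]]
S=[[260+(x+.5)/4-.5,150+(y+.5)/4-.5] for x,y in [(467,240),(507,218),(552,240)]]
c=np.array([.6563,.0130]);a=np.radians(-5.14);X=np.array([np.cos(a),np.sin(a)]);Y=np.array([-X[1],X[0]])
o1,r1=rays('top',T);o2,r2=rays('scene',S)
print('depth z',pts('top',np.round(T),d)[:,2])
P=[]
for i in range(3):
    k=np.linalg.lstsq(np.c_[r1[i],-r2[i]],o2-o1,rcond=None)[0]; A=o1+r1[i]*k[0];B=o2+r2[i]*k[1]
    print('tri',(A+B)/2,'gap',np.linalg.norm(A-B))
for z in (.110,.115):
    W=[onz('top',T[i],z+(.002 if i==2 else 0))[0,:2] for i in range(3)]
    n=(W[0]+W[1])/2; ax=n-W[2]; 
    print(z,'nub mid case frame',(n-c)@X,(n-c)@Y,'pivot',(W[2]-c)@X,(W[2]-c)@Y,'sep',np.linalg.norm(W[0]-W[1]),'yaw piv-nub',np.degrees(np.arctan2(ax[1],ax[0])),'yaw from nubs',np.degrees(np.arctan2(*(W[0]-W[1])[::-1]))-90)
E
```

```text
depth z [0.11123567 0.11183055 0.11653277]
tri [0.51841565 0.04556062 0.10960632] gap 0.0003747549435369244
tri [0.51350435 0.00569279 0.1089756 ] gap 0.0013966681466662826
tri [0.47819244 0.02956168 0.11191451] gap 0.0028183928338484485
0.11 nub mid case frame -0.1406048706503916 0.00019200515022190805 pivot -0.18020933028286815 3.158472194661537e-05 sep 0.039933287964066866 yaw piv-nub -4.90792100421076 yaw from nubs -6.488570040893052
0.115 nub mid case frame -0.14139844166068558 0.0003131935288353881 pivot -0.18085013956777463 0.00015358536045193756 sep 0.03977825449609215 yaw piv-nub -4.908202003530864 yaw from nubs -6.488570040893109
```

```bash

python3 -m crank '[{"x":0,"y":-0.1,"z":1,"turn":0},{"x":0,"y":0,"z":1.2,"turn":0},{"x":0,"y":0,"z":1,"turn":0},{"x":0,"y":0,"z":0.6,"turn":0},{"x":0,"y":0,"z":0,"turn":0}]' 
python3 -c "from h import *;goto(.3874,.0372,.0503,174.86)"
python3 -m crank '[{"x":-0.8,"y":0,"z":0,"turn":0},{"x":-0.8,"y":0,"z":0,"turn":0},{"x":-0.7,"y":0,"z":0,"turn":0},{"x":0,"y":0,"z":0,"turn":0},{"x":0,"y":0,"z":0,"turn":0}]'
python3 - <<'E'
from h import *
goto(.4482,.0307,.0503,174.86)
p,d=grab('top'); np.savez('pics/t3.npz',p=p,d=d)
s,e=grab('scene')
b=np.zeros((600,800,3),np.uint8)
b[:, :400]=cv2.resize(p[225:315,310:370],(400,600),interpolation=cv2.INTER_CUBIC)
b[:500,400:]=cv2.resize(s[180:280,320:400],(400,500),interpolation=cv2.INTER_CUBIC)
cv2.imwrite('pics/c5.png',np.clip(b[:,:,::-1]*1.2,0,255).astype(np.uint8))
E
```

```text
time: 8.05
tool_pos: [0.3875, 0.0362, 0.0507]
tool_rot: [-0.002, 0.045, 0.999, 0.0]
contact_force: [-0.0, 0.4, -0.3]
gripper_width: 0.701
grasp_force: 5.5
t 8.05 pos [0.3875 0.0362 0.0507] yaw 174.86 zax [-0.003  0.    -1.   ] shift [0.02 0.1  0.04] turn 0.0 F [0.  0.4 0.3] w 0.701 g 5.5
time: 8.55
tool_pos: [0.4119, 0.0339, 0.0525]
tool_rot: [-0.0, 0.045, 0.999, -0.0]
contact_force: [-0.1, 0.1, -1.4]
gripper_width: 0.698
grasp_force: 5.5
t 8.55 pos [0.4119 0.0339 0.0525] yaw 174.85 zax [-0. -0. -1.] shift [-3.64  0.01  0.22] turn -0.0 F [0.1 0.1 1.4] w 0.698 g 5.5
```

View pics/c5.png

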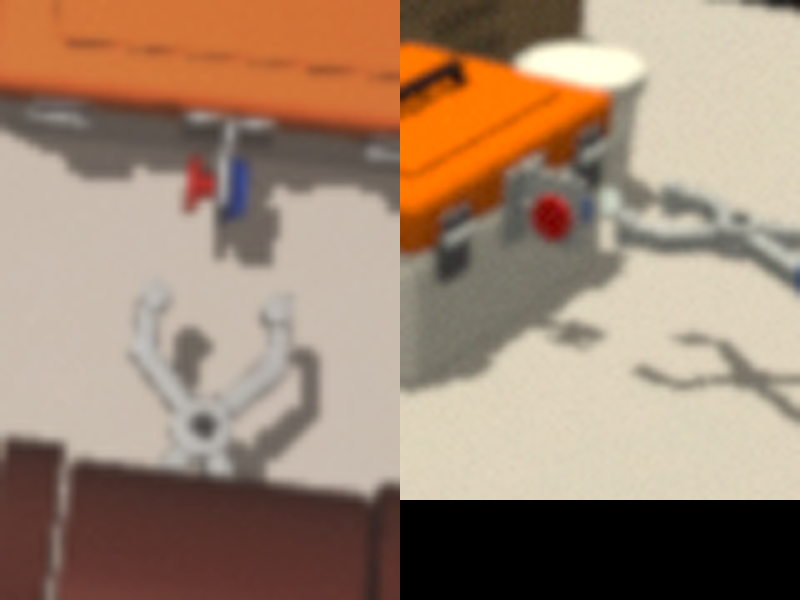

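c5: nubs at (157,295) and (277,308) straddle the line of the tongue (225,190), at the seal's height in the scene view (near nub ~(610,205), seal (552,217)). Advance the rest.

```bash

python3 -m crank '[{"x":-0.7,"y":0,"z":0.05,"turn":0},{"x":-0.7,"y":0,"z":0.05,"turn":0},{"x":-0.7,"y":0,"z":0,"turn":0},{"x":0,"y":0,"z":0,"turn":0},{"x":0,"y":0,"z":0,"turn":0}]'
python3 -c "from h import *;goto(.4482,.0307,.0503,174.86)"
python3 -m crank '[{"x":-0.5,"y":0,"z":0,"turn":0},{"x":-0.5,"y":0,"z":0,"turn":0},{"x":-0.5,"y":0,"z":0,"turn":0},{"x":0,"y":0,"z":0,"turn":0},{"x":0,"y":0,"z":0,"turn":0}]'
python3 - <<'E'
from h import *
goto(.4482,.0307,.0503,174.86)
p,d=grab('top'); np.savez('pics/t4.npz',p=p,d=d)
s,e=grab('scene')
b=np.zeros((600,800,3),np.uint8)
b[:, :400]=cv2.resize(p[225:285,325:365],(400,600),interpolation=cv2.INTER_CUBIC)
b[:500,400:]=cv2.resize(s[190:250,330:378],(400,500),interpolation=cv2.INTER_CUBIC)
cv2.imwrite('pics/c6.png',np.clip(b[:,:,::-1]*1.2,0,255).astype(np.uint8))
E
```

```text
time: 9.15
tool_pos: [0.4327, 0.0321, 0.0513]
tool_rot: [-0.0, 0.045, 0.999, 0.0]
contact_force: [-0.7, -0.0, -1.5]
gripper_width: 0.706
grasp_force: 5.5
t 9.15 pos [0.4327 0.0321 0.0513] yaw 174.85 zax [-0.  0. -1.] shift [-1.56  0.    0.09] turn -0.0 F [ 0.7 -0.1  1.5] w 0.706 g 5.5
time: 9.65
tool_pos: [0.4476, 0.0307, 0.0513]
tool_rot: [-0.0, 0.045, 0.999, 0.0]
contact_force: [-1.7, 0.8, -1.3]
gripper_width: 0.702
grasp_force: 5.5
t 9.65 pos [0.4476 0.0307 0.0513] yaw 174.86 zax [-0.  0. -1.] shift [-0.06  0.01  0.1 ] turn -0.0 F [1.7 0.6 1.3] w 0.702 g 5.5
```

View pics/c6.png

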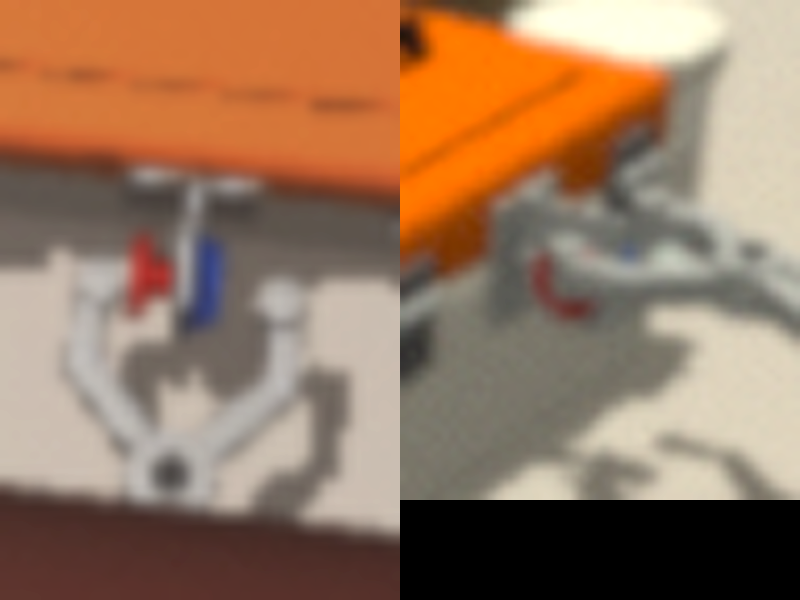

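c6: nub left (97,280), right (279,302), tongue x=192, red outer 132, blue outer 223 (0.217 mm/px): 2.6 mm free on red, ~7 mm on blue, in line with the seal; blue half ≈8.2 mm. Start squeezing.

```bash
N='from h import *;goto(.4482,.0307,.0503,174.86)'
python3 -m crank '[{"x":0,"y":0,"z":0,"turn":0},{"x":0,"y":0,"z":-0.05,"turn":0},{"x":0,"y":0,"z":0,"turn":0}]' 63 >/dev/null; python3 -c "$N"
python3 -m crank '[{"x":0,"y":0,"z":0,"turn":0},{"x":0,"y":0,"z":0,"turn":0},{"x":0,"y":0,"z":0,"turn":0}]' 59 >/dev/null; python3 -c "$N"
python3 -m crank '[{"x":0,"y":0,"z":0,"turn":0},{"x":0,"y":0,"z":-0.05,"turn":0},{"x":0,"y":0,"z":0,"turn":0}]' 56 >/dev/null; python3 -c "$N"
```

```text
t 10.05 pos [0.4474 0.0307 0.0519] yaw 174.86 zax [ 0. -0. -1.] shift [-0.08  0.    0.16] turn -0.0 F [ 1.  -0.1  1. ] w 0.629 g 5.7
t 10.35 pos [0.4473 0.0309 0.0517] yaw 174.87 zax [-0.  0. -1.] shift [-0.09 -0.01  0.14] turn 0.0 F [1.1 0.7 0.7] w 0.589 g 6.2
t 10.65 pos [0.4474 0.0307 0.0523] yaw 174.86 zax [-0. -0. -1.] shift [-0.08  0.    0.2 ] turn -0.0 F [-0.4  0.7  1.8] w 0.557 g 6.3
```

```bash
N='from h import *;goto(.4482,.0307,.0503,174.86)'
python3 -m crank '[{"x":0,"y":0,"z":0,"turn":0},{"x":0,"y":0,"z":0,"turn":0},{"x":0,"y":0,"z":0,"turn":0}]' 54 >/dev/null; python3 -c "$N"
python3 -m crank '[{"x":0,"y":0,"z":0,"turn":0},{"x":0,"y":0,"z":0,"turn":0},{"x":0,"y":0,"z":0,"turn":0}]' 52 >/dev/null; python3 -c "$N"
python3 -m crank '[{"x":0,"y":0,"z":0,"turn":0},{"x":0,"y":0,"z":0,"turn":0},{"x":0,"y":0,"z":0,"turn":0}]' 50 >/dev/null; python3 -c "$N"
```

```text
t 10.95 pos [0.4474 0.0308 0.0523] yaw 174.86 zax [-0.  0. -1.] shift [-0.08  0.    0.2 ] turn -0.0 F [-0.1  1.7  0.6] w 0.541 g 7.3
t 11.25 pos [0.4474 0.0308 0.0523] yaw 174.86 zax [-0.  0. -1.] shift [-0.08  0.    0.2 ] turn -0.0 F [0.4 2.3 0.8] w 0.522 g 7.8
t 11.55 pos [0.4474 0.0307 0.0523] yaw 174.85 zax [-0. -0. -1.] shift [-0.08  0.01  0.2 ] turn -0.0 F [0.3 1.5 1. ] w 0.501 g 7.8
```

```bash
N='from h import *;goto(.4482,.0307,.0503,174.86)'
python3 -m crank '[{"x":0,"y":0,"z":0,"turn":0},{"x":0,"y":0,"z":0,"turn":0},{"x":0,"y":0,"z":0,"turn":0}]' 48 >/dev/null; python3 -c "$N"
python3 -m crank '[{"x":0,"y":0,"z":0,"turn":0},{"x":0,"y":0,"z":0,"turn":0},{"x":0,"y":0,"z":0,"turn":0}]' 47 >/dev/null; python3 -c "$N"
python3 -m crank '[{"x":0,"y":0,"z":0,"turn":0},{"x":0,"y":0,"z":0,"turn":0},{"x":0,"y":0,"z":0,"turn":0}]' 46 >/dev/null; python3 -c "$N"
```

```text
t 11.85 pos [0.4475 0.0307 0.0523] yaw 174.85 zax [ 0. -0. -1.] shift [-0.07  0.01  0.2 ] turn -0.0 F [0.2 1.9 1.2] w 0.482 g 7.9
t 12.15 pos [0.4475 0.0307 0.0523] yaw 174.86 zax [ 0. -0. -1.] shift [-0.07  0.01  0.2 ] turn -0.0 F [1.1 1.6 1. ] w 0.477 g 7.9
t 12.45 pos [0.4475 0.0307 0.0523] yaw 174.85 zax [ 0.  0. -1.] shift [-0.07  0.    0.2 ] turn -0.0 F [0.6 1.4 0.9] w 0.458 g 7.9
```

```bash
N='from h import *;goto(.4482,.0307,.0503,174.86)'
python3 -m crank '[{"x":0,"y":0,"z":0,"turn":0},{"x":0,"y":0,"z":0,"turn":0}]' 45 >/dev/null; python3 -c "$N"
python3 -m crank '[{"x":0,"y":0,"z":0,"turn":0},{"x":0,"y":0,"z":0,"turn":0}]' 44 >/dev/null; python3 -c "$N"
python3 -m crank '[{"x":0,"y":0,"z":0,"turn":0},{"x":0,"y":0,"z":0,"turn":0}]' 43 >/dev/null; python3 -c "$N"
python3 -m crank '[{"x":0,"y":0,"z":0,"turn":0},{"x":0,"y":0,"z":0,"turn":0}]' 42 >/dev/null; python3 -c "$N"
```

```text
t 12.65 pos [0.4475 0.0307 0.0523] yaw 174.85 zax [ 0. -0. -1.] shift [-0.07  0.    0.2 ] turn -0.0 F [1.4 1.9 0.6] w 0.457 g 8.0
t 12.85 pos [0.4475 0.0307 0.0523] yaw 174.85 zax [ 0. -0. -1.] shift [-0.07  0.01  0.2 ] turn -0.0 F [0.3 0.5 0.6] w 0.443 g 7.9
t 13.05 pos [0.4474 0.0307 0.0523] yaw 174.85 zax [-0. -0. -1.] shift [-0.08  0.01  0.2 ] turn -0.0 F [0.4 1.8 0.3] w 0.434 g 8.5
t 13.25 pos [0.4473 0.0307 0.0522] yaw 174.85 zax [-0. -0. -1.] shift [-0.09  0.01  0.19] turn -0.0 F [1.5 1.4 1.4] w 0.422 g 9.3
```

```bash
N='from h import *;goto(.4482,.0307,.0503,174.86)'
python3 -m crank '[{"x":0,"y":0,"z":0,"turn":0},{"x":0,"y":0,"z":0,"turn":0}]' 41 >/dev/null; python3 -c "$N"
python3 -m crank '[{"x":0,"y":0,"z":0,"turn":0},{"x":0,"y":0,"z":0,"turn":0}]' 40 >/dev/null; python3 -c "$N"
python3 -m crank '[{"x":0,"y":0,"z":0,"turn":0},{"x":0,"y":0,"z":0,"turn":0}]' 39 >/dev/null; python3 -c "$N"
```

```text
t 13.45 pos [0.4471 0.0307 0.0521] yaw 174.85 zax [-0.001 -0.    -1.   ] shift [-0.11  0.01  0.18] turn -0.0 F [2.2 0.1 1.4] w 0.411 g 10.1
t 13.65 pos [0.4471 0.0307 0.0521] yaw 174.85 zax [-0.001 -0.    -1.   ] shift [-0.11  0.01  0.18] turn -0.0 F [2.6 0.3 0.7] w 0.398 g 10.9
t 13.85 pos [0.447  0.0307 0.052 ] yaw 174.85 zax [-0.001 -0.    -1.   ] shift [-0.12  0.01  0.17] turn -0.0 F [ 3.  -0.7  2. ] w 0.392 g 11.6
```

```bash
N='from h import *;goto(.4482,.0307,.0503,174.86)'
python3 -m crank '[{"x":0,"y":0,"z":0,"turn":0},{"x":0,"y":0,"z":0,"turn":0}]' 38 >/dev/null; python3 -c "$N"
python3 -m crank '[{"x":0,"y":0,"z":0,"turn":0},{"x":0,"y":0,"z":0,"turn":0}]' 37 >/dev/null; python3 -c "$N"
```

```text
t 14.05 pos [0.4469 0.0307 0.052 ] yaw 174.85 zax [-0.001 -0.    -1.   ] shift [-0.13  0.01  0.17] turn -0.0 F [5.5 0.1 0.4] w 0.385 g 12.2
t 14.25 pos [0.4468 0.0307 0.0519] yaw 174.85 zax [-0.002 -0.    -1.   ] shift [-0.14  0.01  0.16] turn -0.0 F [ 5.7 -1.2  1.4] w 0.375 g 12.5
```

```bash
N='from h import *;goto(.4482,.0307,.0503,174.86)'
python3 -m crank '[{"x":0.06,"y":0,"z":0,"turn":0},{"x":0,"y":0,"z":0,"turn":0}]' 36 >/dev/null; python3 -c "$N"
python3 -m crank '[{"x":0.06,"y":0,"z":0,"turn":0},{"x":0,"y":0,"z":0,"turn":0}]' 35 >/dev/null; python3 -c "$N"
```

```text
t 14.45 pos [0.4467 0.0307 0.0522] yaw 174.84 zax [-0. -0. -1.] shift [-0.15  0.02  0.19] turn -0.0 F [ 5.2 -0.9  0.7] w 0.36 g 12.3
t 14.65 pos [0.4465 0.0307 0.0525] yaw 174.84 zax [ 0.001 -0.    -1.   ] shift [-0.17  0.02  0.22] turn -0.0 F [ 3.  -1.9 -0.3] w 0.356 g 11.7
```

```bash
N='from h import *;goto(.4482,.0307,.0503,174.86)'
python3 -m crank '[{"x":0.03,"y":0,"z":0,"turn":0},{"x":0,"y":0,"z":0,"turn":0}]' 34 >/dev/null; python3 -c "$N"
python3 -m crank '[{"x":0.03,"y":0,"z":0,"turn":0},{"x":0,"y":0,"z":0,"turn":0}]' 33 >/dev/null; python3 -c "$N"
python3 -m crank '[{"x":0.03,"y":0,"z":0,"turn":0},{"x":0,"y":0,"z":0,"turn":0}]' 32 >/dev/null; python3 -c "$N"
```

```text
t 14.85 pos [0.4464 0.0307 0.0526] yaw 174.85 zax [ 0.001 -0.    -1.   ] shift [-0.18  0.01  0.23] turn -0.0 F [ 2.5 -2.  -0.1] w 0.343 g 10.8
t 15.05 pos [0.4463 0.0308 0.0527] yaw 174.85 zax [ 0.002 -0.    -1.   ] shift [-0.19  0.01  0.24] turn -0.0 F [ 1.8 -1.4  1. ] w 0.332 g 9.3
t 15.25 pos [0.4462 0.0309 0.0528] yaw 174.86 zax [ 0.002 -0.    -1.   ] shift [-0.2  -0.    0.25] turn -0.0 F [-1.1 -1.2  1. ] w 0.318 g 7.9
```

```bash
N='from h import *;goto(.4482,.0307,.0503,174.86)'
python3 -m crank '[{"x":0,"y":0,"z":0,"turn":0},{"x":0,"y":0,"z":0,"turn":0}]' 31 >/dev/null; python3 -c "$N"
```

```text
t 15.45 pos [0.4458 0.0309 0.0526] yaw 174.86 zax [ 0.001  0.    -1.   ] shift [-0.24 -0.    0.23] turn -0.0 F [-0.3 -0.9  0.8] w 0.307 g 7.9
```

```bash
N='from h import *
p,d=grab("top"); print([tuple(x) for x in p[252,335:350].tolist()]); print([tuple(x) for x in p[251,335:350].tolist()])'
python3 -c "$N"
```

```text
[(154, 145, 137), (151, 146, 142), (148, 144, 140), (145, 141, 136), (129, 122, 118), (119, 85, 82), (144, 56, 53), (138, 80, 77), (138, 125, 125), (86, 84, 100), (48, 57, 100), (59, 69, 118), (103, 103, 118), (149, 145, 143), (161, 156, 153)]
[(147, 137, 128), (140, 134, 128), (155, 151, 146), (159, 155, 151), (149, 144, 140), (138, 113, 109), (147, 68, 64), (140, 82, 79), (142, 128, 128), (90, 89, 103), (50, 58, 103), (60, 69, 117), (104, 105, 121), (146, 143, 141), (154, 150, 146)]
```

Force has fallen to the bare spring level, and the red face has moved ~2.7 px (≈6 mm): a click. Open and verify.

```bash

python3 -m crank '[{"x":0,"y":0,"z":0,"turn":0},{"x":-0.05,"y":0,"z":0.05,"turn":0},{"x":0,"y":0,"z":0.05,"turn":0},{"x":0,"y":0,"z":0,"turn":0},{"x":0,"y":0,"z":0,"turn":0}]' 68
python3 - <<'E'
from h import *
goto(.4482,.0307,.0503,174.86)
p,d=grab("top")
q=np.load('pics/t4.npz')['p']
for r in (251,252,253):
  for P in (q,p): print(r,(P[r,334:350,0].astype(int)-P[r,334:350,1]).tolist(),(P[r,343:350,2].astype(int)-P[r,343:350,0]).tolist())
s,e=grab('scene')
b=np.zeros((600,800,3),np.uint8)
b[:, :400]=cv2.resize(p[225:285,325:365],(400,600),interpolation=cv2.INTER_CUBIC)
b[:500,400:]=cv2.resize(s[190:250,330:378],(400,500),interpolation=cv2.INTER_CUBIC)
cv2.imwrite('pics/c7.png',np.clip(b[:,:,::-1]*1.2,0,255).astype(np.uint8))
E
```

```text
time: 16.0
tool_pos: [0.4458, 0.0309, 0.0512]
tool_rot: [-0.0, 0.045, 0.999, 0.0]
contact_force: [-0.3, 0.7, -0.4]
gripper_width: 0.684
grasp_force: 5.5
t 16.0 pos [0.4458 0.0309 0.0512] yaw 174.86 zax [-0.  0. -1.] shift [-0.24 -0.    0.09] turn 0.0 F [0.4 0.7 0.4] w 0.684 g 5.5
251 [6, 5, 7, 24, 74, 98, 80, 69, 27, 6, -1, -9, -9, 0, 8, 8] [-7, 16, 53, 58, 17, -10, -15]
251 [6, 7, 9, 10, 11, 12, 33, 86, 59, 14, 1, -8, -9, 0, 7, 8] [-15, 14, 53, 59, 17, -10, -15]
252 [5, 4, 7, 25, 77, 104, 101, 93, 36, 7, -1, -8, -10, 2, 8, 9] [-7, 15, 52, 60, 14, -12, -16]
252 [4, 5, 8, 12, 11, 12, 36, 89, 59, 14, 1, -8, -10, 3, 8, 9] [-13, 14, 51, 61, 14, -13, -16]
253 [4, 4, 7, 28, 77, 93, 85, 80, 29, 5, -1, -7, -8, 4, 9, 9] [-3, 19, 50, 56, 10, -14, -15]
253 [4, 4, 6, 11, 11, 13, 40, 85, 53, 12, 0, -8, -8, 4, 9, 8] [-9, 18, 51, 56, 9, -13, -15]
```

View pics/c7.png

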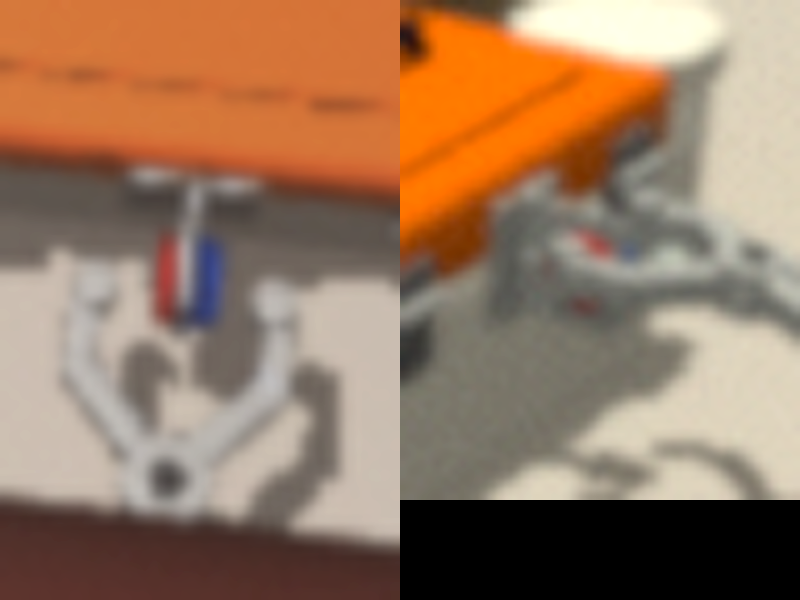

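c7: the red half (157–180) now lies against the tongue and stayed there; nubs (97,282) and (275,303) are clear on both sides. Draw off and return.

```bash

python3 -m crank '[{"x":0.7,"y":0,"z":0,"turn":0},{"x":1.5,"y":0,"z":0,"turn":0},{"x":1.5,"y":0,"z":0,"turn":0},{"x":1.5,"y":0,"z":0,"turn":0},{"x":0.8,"y":0,"z":0,"turn":0}]' >/dev/null
python3 -m crank '[{"x":0,"y":0,"z":-1.5,"turn":0},{"x":0,"y":0,"z":-2,"turn":0},{"x":0,"y":0,"z":-2,"turn":0},{"x":0,"y":0,"z":-1.5,"turn":0},{"x":0,"y":2,"z":0,"turn":0}]' 70 >/dev/null
python3 -m crank '[{"x":0,"y":4,"z":0,"turn":0},{"x":0,"y":4.5,"z":0,"turn":0},{"x":0,"y":4.5,"z":0,"turn":0},{"x":0,"y":4.5,"z":0,"turn":0},{"x":0,"y":4.5,"z":0,"turn":0}]' >/dev/null
python3 -m crank '[{"x":0,"y":4.5,"z":0,"turn":0},{"x":-3,"y":3.5,"z":0,"turn":0},{"x":-4,"y":1.5,"z":0,"turn":0},{"x":-4,"y":0,"z":0,"turn":0},{"x":-4,"y":0,"z":0,"turn":0}]' >/dev/null
python3 -m crank '[{"x":0,"y":0,"z":0,"turn":0.15},{"x":0,"y":0,"z":0,"turn":0.15},{"x":0,"y":0,"z":0,"turn":0.15},{"x":0,"y":0,"z":0,"turn":0.15},{"x":0,"y":0,"z":0,"turn":0.15}]' >/dev/null
python3 -m crank '[{"x":0,"y":0,"z":0,"turn":0.15},{"x":0,"y":0,"z":0,"turn":0.15},{"x":0,"y":0,"z":0,"turn":0.15},{"x":0,"y":0,"z":0,"turn":0.15},{"x":0,"y":0,"z":0,"turn":0.15}]' >/dev/null
python3 -m crank '[{"x":0,"y":0,"z":0,"turn":0.15},{"x":0,"y":0,"z":0,"turn":0.15},{"x":0,"y":0,"z":0,"turn":0.02},{"x":0,"y":0,"z":0,"turn":0}]'
python3 - <<'E'
from h import *
goto(.5393,.3737,.08,70.42)
p,d=grab("top"); np.savez('pics/t5.npz',p=p,d=d)
s,e=grab('scene')
b=np.zeros((600,800,3),np.uint8)
b[:500, :400]=cv2.resize(p[225:325,180:260],(400,500),interpolation=cv2.INTER_CUBIC)
b[:500,400:]=cv2.resize(s[230:350,250:346],(400,500),interpolation=cv2.INTER_CUBIC)
cv2.imwrite('pics/c8.png',np.clip(b[:,:,::-1]*1.2,0,255).astype(np.uint8))
E
```

```text
time: 19.5
tool_pos: [0.5654, 0.3564, 0.1212]
tool_rot: [-0.0, 0.816, 0.579, -0.0]
contact_force: [0.4, -0.4, -1.1]
gripper_width: 0.7
grasp_force: 5.4
t 19.5 pos [0.5654 0.3564 0.1212] yaw 70.72 zax [-0. -0. -1.] shift [ 0.77 -3.04  4.12] turn 0.005 F [-0.2  0.5  1.1] w 0.7 g 5.4
```

View pics/c8.png

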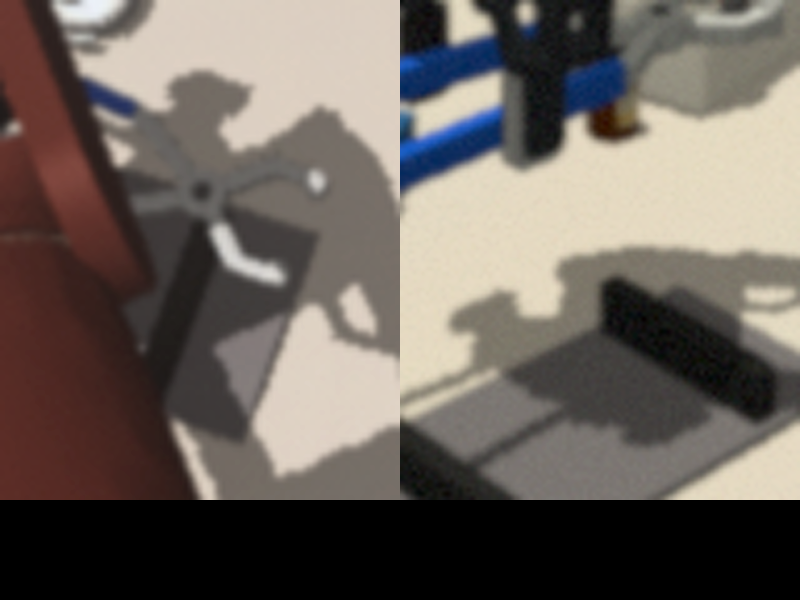

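c8: pivot at (202,192), nubs (317,181) and (280,275) in the top crop; the rest's front bar is in view below and empty. That was my last picture (in fact one over the ten), so the rest goes by numbers.

```bash
python3 - <<'E'
from h import *
d=np.load('pics/t5.npz')['d']
T=np.array([[180+(x+.5)/5-.5,225+(y+.5)/5-.5] for x,y in [(317,181),(280,275),(202,192)]])
Z=pts('top',np.round(T),d)[:,2]; print('depth z',Z)
zs=[.144,.144,.147]
W=np.array([onz('top',T[i],zs[i])[0,:2] for i in range(3)])
n=(W[0]+W[1])/2; ax=n-W[2]; e=W[0]-W[1]
print('piv',W[2],'yaw',np.degrees(np.arctan2(ax[1],ax[0])),'yaw nubs',np.degrees(np.arctan2(e[1],e[0]))-90,'sep',np.linalg.norm(e),'d',np.linalg.norm(ax))
s=manip.state()
# original pose (same method) 
n0=np.array([[.51714,.24571],[.47546,.26098]]).mean(0);p0=np.array([.51021,.29307])
a0=n0-p0; print('orig yaw piv-nub',np.degrees(np.arctan2(a0[1],a0[0])),'nubs',np.degrees(np.arctan2(.51714-.47546,-(.24571-.26098)))*-1)
dv=p0-W[2]; g=s['tool_pos'][:2]+dv; print('needed tcp',g)
th=np.radians(70.72);x=np.array([np.cos(th),np.sin(th)]);y=np.array([x[1],-x[0]])
print('shift x,y cm',dv@x*100,dv@y*100)
E
```

```text
depth z [0.14794173 0.14666276 0.14555871]
piv [0.53728024 0.27258503] yaw -108.61395547957162 yaw nubs -108.53143334001118 sep 0.04117923853889133 d 0.04171016363850228
orig yaw piv-nub -109.2980765065538 nubs -69.87904686518314
needed tcp [0.53841483 0.37689196]
shift x,y cm 1.039791344392999 -3.2315868430291417
```

```bash

python3 -m crank '[{"x":0.5,"y":-1.5,"z":0,"turn":0.013},{"x":0.5,"y":-1.6,"z":0,"turn":0},{"x":0,"y":0,"z":2,"turn":0},{"x":0,"y":0,"z":2,"turn":0},{"x":0,"y":0,"z":0,"turn":0}]' >/dev/null
python3 -c "from h import *;goto(.5395,.3765,.04,69.95)"
```

```text
t 20.1 pos [0.5368 0.3757 0.0776] yaw 69.94 zax [-0.006 -0.003 -1.   ] shift [0.19 0.24 3.76] turn -0.0 F [ 0.2 -0.6  2.4] w 0.698 g 5.4
```

```bash

python3 -m crank '[{"x":0,"y":0,"z":1,"turn":0},{"x":0,"y":0,"z":1,"turn":0},{"x":0,"y":0,"z":1,"turn":0},{"x":0,"y":0,"z":0.8,"turn":0},{"x":0,"y":0,"z":0,"turn":0}]' >/dev/null
python3 -m crank '[{"x":0,"y":0,"z":0,"turn":0},{"x":0,"y":0,"z":0,"turn":0},{"x":0,"y":0,"z":0,"turn":0}]' >/dev/null
python3 -c "from h import *;goto(.5395,.3765,.018,69.95)"
```

```text
t 20.9 pos [0.5402 0.3766 0.044 ] yaw 69.83 zax [ 0.001  0.001 -1.   ] shift [-0.03 -0.07  2.6 ] turn -0.002 F [-0.3 -0.8  0.9] w 0.697 g 5.4
```

```bash

python3 -m crank '[{"x":0,"y":-0.05,"z":0.6,"turn":0},{"x":0,"y":0,"z":0.6,"turn":0},{"x":0,"y":0,"z":0.5,"turn":0},{"x":0,"y":0,"z":0.3,"turn":0},{"x":0,"y":0,"z":0,"turn":0}]' >/dev/null
python3 -c "from h import *;goto(.5395,.3765,.018,69.95)"
python3 -m crank '[{"x":0,"y":0,"z":0.2,"turn":0},{"x":0,"y":0,"z":0.2,"turn":0},{"x":0,"y":0,"z":0,"turn":0},{"x":0,"y":0,"z":0,"turn":0}]' >/dev/null
python3 -c "from h import *;goto(.5395,.3765,.018,69.95)"
```

```text
t 21.4 pos [0.5387 0.3762 0.0222] yaw 69.83 zax [-0.002 -0.001 -1.   ] shift [0.05 0.07 0.42] turn -0.002 F [ 0.9 -0.6  0.4] w 0.702 g 5.4
t 21.8 pos [0.5393 0.3765 0.0193] yaw 69.83 zax [ 0.  0. -1.] shift [0.   0.02 0.13] turn -0.002 F [-0.3 -0.3  1.3] w 0.702 g 5.4
```

```bash

python3 -m crank '[{"x":0,"y":0,"z":0.15,"turn":0},{"x":0,"y":0,"z":0,"turn":0},{"x":0,"y":0,"z":0,"turn":0}]' >/dev/null
python3 -c "from h import *;goto(.5395,.3765,.018,69.95)"
python3 -m crank '[{"x":0,"y":0,"z":0.1,"turn":0},{"x":0,"y":0,"z":0,"turn":0},{"x":0,"y":0,"z":0,"turn":0}]' >/dev/null
python3 -c "from h import *;goto(.5395,.3765,.018,69.95)"
```

```text
t 22.1 pos [0.5393 0.3765 0.0178] yaw 69.83 zax [ 0.  0. -1.] shift [ 0.    0.02 -0.02] turn -0.002 F [0.2 0.7 1.1] w 0.699 g 5.4
t 22.4 pos [0.5395 0.3766 0.0176] yaw 69.83 zax [ 0.  0. -1.] shift [-0.01  0.01 -0.04] turn -0.002 F [-1.8 -1.6 -4.2] w 0.699 g 5.4
```

```bash

python3 -m crank '[{"x":0,"y":0,"z":0,"turn":0},{"x":0,"y":0,"z":0,"turn":0},{"x":0,"y":0,"z":0,"turn":0}]' 75 >/dev/null
python3 -c "from h import *;goto(.5395,.3765,.018,69.95)"
python3 -m crank '[{"x":0,"y":0,"z":0,"turn":0},{"x":0,"y":0,"z":0,"turn":0},{"x":0,"y":0,"z":0,"turn":0},{"x":0,"y":0,"z":0,"turn":0}]' 100 >/dev/null
python3 -c "from h import *;goto(.5395,.3765,.12,69.95)"
python3 -m crank '[{"x":0,"y":0,"z":-0.5,"turn":0},{"x":0,"y":0,"z":-1,"turn":0},{"x":0,"y":0,"z":-2,"turn":0},{"x":0,"y":0,"z":-3,"turn":0},{"x":0,"y":0,"z":-4,"turn":0}]' >/dev/null
python3 -m crank '[{"x":3,"y":0,"z":-2,"turn":0},{"x":4,"y":-3,"z":0,"turn":0},{"x":4,"y":-4,"z":0,"turn":0},{"x":4,"y":-4,"z":0,"turn":0},{"x":2,"y":-4,"z":0,"turn":0}]' >/dev/null
python3 -m crank '[{"x":0,"y":-4,"z":0,"turn":0},{"x":0,"y":-4,"z":0,"turn":0},{"x":0,"y":-4,"z":0,"turn":0},{"x":0,"y":-2,"z":0,"turn":0},{"x":0,"y":0,"z":0,"turn":0}]'
python3 - <<'E'
from h import *
p,d=grab('top'); np.savez('pics/t6.npz',p=p,d=d); q=np.load('pics/top0.npz')['p']
for P in (q,p):
    h=cv2.cvtColor(P,cv2.COLOR_RGB2HSV)
    m=cv2.inRange(h,(100,120,60),(125,255,255)); m[:, :140]=0; m[:,250:]=0; m[:235]=0;m[300:]=0
    n,l,s,c=cv2.connectedComponentsWithStats(m)
    for i in range(1,n):
        if s[i,4]<60: continue
        ys,xs=np.where(l==i); W=onz('top',np.c_[xs,ys],.044)
        mu=W.mean(0)[:2]; _,_,v=np.linalg.svd(W[:,:2]-mu); a=v[0]*np.sign(-v[0][1]); t=(W[:,:2]-mu)@a
        print(s[i],mu.round(4),np.degrees(np.arctan2(a[1],a[0])).round(2))
df=np.abs(p.astype(int)-q).sum(2); ys,xs=np.where(df[150:330,140:430]>70); 
n,l,s,c=cv2.connectedComponentsWithStats((df[150:330,140:430]>70).astype(np.uint8)); print([x.tolist() for x in s[1:] if x[4]>4])
d0=np.load('pics/top0.npz')['d']
for pt in [(217,284),(239,281),(231,300),(170,250),(165,279)]: print(pt,d0[pt[1],pt[0]],d[pt[1],pt[0]])
E
```

```text
t 22.7 pos [0.5394 0.3766 0.0166] yaw 69.83 zax [ 0.  0. -1.] shift [-0.    0.01 -0.14] turn -0.002 F [0.6 0.8 0.1] w 0.75 g 5.2
t 23.1 pos [0.5393 0.3765 0.0167] yaw 69.83 zax [-0. -0. -1.] shift [ 1.000e-02  2.000e-02 -1.033e+01] turn -0.002 F [-1.   0.3  0. ] w 0.999 g 0.0
time: 24.6
tool_pos: [0.3289, 0.6253, 0.1427]
tool_rot: [-0.0, 0.819, 0.574, 0.0]
contact_force: [0.4, 0.6, -0.1]
gripper_width: 1.003
grasp_force: 0.0
[161 244  44  25 163] [0.5691 0.3716] -115.73
[147 274  50  16 180] [0.5124 0.3909] -103.36
[161 243  44  26 158] [0.5699 0.3715] -116.31
[147 273  49  16 174] [0.5138 0.3921] -103.86
[[197, 99, 6, 9, 29], [202, 108, 3, 6, 13], [6, 122, 3, 3, 5], [77, 134, 8, 13, 25], [61, 138, 3, 2, 6], [76, 138, 5, 9, 16], [91, 148, 2, 4, 6], [97, 152, 3, 3, 5]]
(217, 284) 1.3627486 1.360005
(239, 281) 1.3629119 1.3687546
(231, 300) 1.3574777 1.3584824
(170, 250) 1.382483 1.3787401
(165, 279) 1.3625683 1.3671045
```

Pliers are back within about 1.5 mm and 0.5° of where they lay, lying at the same height. The only other change in the image is at the seal.

```bash
python3 -c "from plant import manip; print(manip.job_done())"
```

```text
the job is handed in; nothing more can be done
None
```

I handed the job in after about 25 s: the seal is clicked shut, with pad forces putting the squeeze at about 12 N. The pliers lie on both bars, about 1.5 mm and 0.5° from where they were, and the top camera shows the neighbours and tally unmoved; I viewed 11 pictures, one over the limit of 10.

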